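# Dock the stock tray and find the full screw carton by heft

### The arm

A 6-joint arm with a two-finger parallel gripper is mounted at the origin on a cart in front of the work surface, level with it; the furniture and walls round the work are solid. World frame = base frame: x ahead of the robot, y to its left, z up, the work surface at z = 0. Lengths are in m, angles in rad, forces in N, time in s.
With the tool pointing down it reaches from about 0.425 to 0.95 m from the base axis. Payload 3.5 kg.
Tool frame: the origin (TCP) lies midway between the tips of the shut fingers; the grasp point (between the pads) lies 19 mm behind it (ctrl.pinch_z is the distance from the TCP to the grasp point, in m); z points along the fingers, y is the line along which they close (so a half turn about z gives the same grasp; the last joint's range is limited). The gripper opens to 85 mm and grips with 20 to 120 N. Pads are 22 mm wide; open, the fingers measure 114 mm over their backs; the gripper's body (76 mm by 85 mm) begins 54 mm behind the grasp point. The pads swing forward as they close: fully open they stand 13 mm farther back than shut.
Start: joints at [1.116, 0.286, 1.577, -0, 1.279, -0.15], TCP at [0.203, 0.644, 0.231] pointing down, gripper open.
Joint ranges: [-2.77, 2.77], [-0.9, 2.22], [0.21, 2.48], [-1.53, 4.67], [0.24, 2.81], [-2.84, 2.84]. Speed limits (rad/s): [2.79, 2.79, 3.14, 3.14, 3.14, 3.14].

### API

Orientations are given as a unit quaternion [x, y, z, w].
In Python, from plant import get_state, viewer, sign_off, ctrl gives the robot as it stands. The module is installed in compiled form; this text tells all that it offers.
- The arm moves only by the shell command python3 -m handwheel 'ROWS' [FORCE]. ROWS is JSON, a list that holds one entry, the list of rows, each a list of 5 numbers: the finger opening in m, from 0 to 0.0854, then the shift along the tool's x, y, z in m, then the turn about the tool's z in degrees. In form: [[[claw, x, y, z, spin], ...]]. A call has 1 to 12 rows; each row shifts and turns the commanded pose from where the row before left it, along the tool's axes as they then stand; what a row does not reach is not made up. A row lasts 1/12 s, in which the tool goes at most 41.7 mm and 7.16 degrees, less where a joint would pass 70% of its speed; a pose out of reach is approached as far as the arm can. A call is refused whole if a number of a shift passes 0.0417 or a number of a turn 7.16, either way. A call with a gripper value outside its range is refused whole. The fingers move at their own pace and stop on an object; FORCE is the grip in N (left out, the last holds). Time passes only in rows, so rows that do not move let the fingers close. It gives the time, the measured TCP pose, the force, the opening and the grip force at its end, in the units of the state.
- get_state(): the state, without advancing time (a new reading comes with each control period).
- viewer.read_camera(name): name is "scene" or "top"; returns the picture (480x640x3 uint8, blue, green, red); there is no depth.
- viewer.camera_params(name): a dict with "fov_y" (degrees; the focal length in pixels is half the picture's height over the tangent of half this angle, whatever the lens; pixels are square), "cx", "cy" (the principal point, pixels), "xyz" and "attitude" of the camera in the world. Camera axes: x right, y up, looking along -z (the intrinsics and any distortion apply to the point x, -y, -z); pixel columns grow to the right and rows downward; lengths in m; the calibration is good to about 2 mm. A picture is of the moment at which its call begins. camera_params takes no time and is no camera call.
- sign_off(): hands the job in; it is judged then, once.
Trained networks look in the newest picture that a camera, given by its name, has taken for a name from the list of things; names that differ only in an ending like _2 or _b are one class to them, and where a whole thing is asked for, a point or a joint stands for the part that bears it (a point fixed in the world has none). Each returns a list of dicts, best first, with "confidence" (0 to 1); they miss things now and then, are a little off and sometimes report something else, mostly with a low value. They report only what shows in the picture. A call takes as long as a camera call. They do not tell look-alikes from the thing itself.
- viewer.look_for(camera, name): "extent" ([left, top, width, height] as shares, 0 to 1, of the picture: columns of its width, rows of its height, round what is visible of it).
- viewer.outline_of(camera, name): "mask" (480x640 bool, what is visible of it) and "extent" ([left, top, width, height] as shares, 0 to 1, of the picture: columns of its width, rows of its height, round what is visible of it).
- viewer.pinpoint(camera, name): "xy" ([column, row] as shares, 0 to 1, of the picture: columns of its width, rows of its height: a listed point, or the origin of a listed thing).
The state is a dict: "time": time; "qpos": joint angles; "dq": joint speeds; "joint_efforts": joint torques, N m; "eef_pos": TCP position; "tcp_rot": TCP orientation; "contact_force": force on the tool from outside, world axes, zero at the start; "wrist_torque": the same for the moment, N m; "opening": opening from 0.0 (shut) to 1.0 (fully open); "finger_force": force on a finger pad.
Only numpy, scipy, OpenCV 4.12 (cv2) and the standard library are available. Lean on these libraries where they do the work, as an engineer would, in place of code of your own. Each camera call takes 0.05 s, during which the arm holds its last target. There are 200 camera calls.

### The job

Slide the tray of screw cartons by its handle straight into the slotted holder until it is fully home against the back stop. Then heft the three identical cartons one at a time from left to right (as the robot sees them), each about 6 cm straight up and flat back into its own place, to find the full, heaviest one. Finish while holding that one up in the gripper, level and at least 15 cm above the desk, the tray still home, the other two cartons in their places and the rest of the desk left alone.

Things in the scene. Friction and masses are not known exactly. Their poses are not given: they have to be found in the camera images.
- holder: Fixed dark steel U on the desk, open to -x. Origin on the desk; x points into it, y left. Side guides' inner faces y = +-153.5 mm, x -25 to 60; in front, mouths flare 10 mm outward to x -51. Lips on the guides overhang inward 9 mm, underside 14, top 18 mm above the desk: the tray's side walls slide in flat beneath them. Back stop 24 mm high, face at x = 54 mm.
- tray: Loose grey tray with the cartons, on the desk before the holder's mouth: 108 x 302 mm (x, y), walls 10 mm high, 4 thick, floor 4 mm thick, 0.22 kg. Origin at the centre of its underside, x towards the holder, y left. Fully home when origin and axes coincide with the holder's (far wall on the stop); 2.5 mm clearance each side. Slippery glides: 1 to 3 N slides it, more if pressed down.
- tray_handle (a point): Middle of the top edge of the tray's upright black handle bar: 12 mm thick (tray x), 90 long (tray y), from 4 to 34 mm above the desk, centred 86 mm from the tray's origin on the robot's side, 26 mm of gap to the tray's near wall. Pinch it from above across its 12 mm (40 N does no harm).
- place_left (a point): The left carton's place: point on the tray floor (4 mm above the tray's underside), 96 mm to the left (+y) of the tray's middle. Moves with the tray.
- place_middle (a point): The middle carton's place: point on the tray floor at the tray's middle.
- place_right (a point): The right carton's place: point on the tray floor 96 mm to the right (-y) of the tray's middle.
- carton_a: One of three outwardly identical closed brown screw cartons, 47 x 74 x 34 mm (x, y, z), 74 mm side roughly along tray y; origin at the centre of its underside. One is full (0.35 to 0.5 kg), two are part-used (0.15 to 0.21 kg); names and places do not tell which. Grip across the 47 mm from above; a 40 N grip does not crush it.
- carton_b: One of three outwardly identical closed brown screw cartons, 47 x 74 x 34 mm (x, y, z), 74 mm side roughly along tray y; origin at the centre of its underside. One is full (0.35 to 0.5 kg), two are part-used (0.15 to 0.21 kg); names and places do not tell which. Grip across the 47 mm from above; a 40 N grip does not crush it.
- carton_c: One of three outwardly identical closed brown screw cartons, 47 x 74 x 34 mm (x, y, z), 74 mm side roughly along tray y; origin at the centre of its underside. One is full (0.35 to 0.5 kg), two are part-used (0.15 to 0.21 kg); names and places do not tell which. Grip across the 47 mm from above; a 40 N grip does not crush it.
- marker: Bystander: blue-capped white marker pen, 138 mm long, 19 mm high, lying loose near the desk's front edge, left of the tray's handle. Origin at the centre of its underside.
- tape_measure: Bystander: yellow tape measure, 38 x 84 x 64 mm, standing loose on the left of the tray. Origin at the centre of its underside.
- mouse: Bystander: black computer mouse, 112 x 64 x 38 mm, loose near the front right corner of the desk. Origin at the centre of its underside.
Not all that is in view belongs to the job. Leave any purple look-alike of the carton_b alone.

How it is judged:
On the way, in this order (a step that is already met when the one before it is completed fails the run):
1. the tray is fully home in the holder (within 6 mm of the stop) (x of tray in the frame of holder above -0.006 m and y of tray in the frame of holder between -0.006 and 0.006 m and angle between the x axis of tray and the x axis of holder, either way round below 0.05 rad and angle between tray's own z axis and vertical below 0.04 rad), for 0.2 s.
2. the left carton is hefted: held in the fingers, 36 mm or more above the tray floor, within 45 mm of over its place, the tray still home (all of step 1 and ((z of carton_a in the frame of tray above 0.04 m and horizontal distance between carton_a and place_left below 0.045 m and contact force between carton_a and the fingers above 1 N) or (z of carton_b in the frame of tray above 0.04 m and horizontal distance between carton_b and place_left below 0.045 m and contact force between carton_b and the fingers above 1 N) or (z of carton_c in the frame of tray above 0.04 m and horizontal distance between carton_c and place_left below 0.045 m and contact force between carton_c and the fingers above 1 N))), for 0.2 s.
3. the middle carton is hefted: held in the fingers, 36 mm or more above the tray floor, within 45 mm of over its place, the tray still home (all of step 1 and ((z of carton_a in the frame of tray above 0.04 m and horizontal distance between carton_a and place_middle below 0.045 m and contact force between carton_a and the fingers above 1 N) or (z of carton_b in the frame of tray above 0.04 m and horizontal distance between carton_b and place_middle below 0.045 m and contact force between carton_b and the fingers above 1 N) or (z of carton_c in the frame of tray above 0.04 m and horizontal distance between carton_c and place_middle below 0.045 m and contact force between carton_c and the fingers above 1 N))), for 0.2 s.
4. the right carton is hefted: held in the fingers, 36 mm or more above the tray floor, within 45 mm of over its place, the tray still home (all of step 1 and ((z of carton_a in the frame of tray above 0.04 m and horizontal distance between carton_a and place_right below 0.045 m and contact force between carton_a and the fingers above 1 N) or (z of carton_b in the frame of tray above 0.04 m and horizontal distance between carton_b and place_right below 0.045 m and contact force between carton_b and the fingers above 1 N) or (z of carton_c in the frame of tray above 0.04 m and horizontal distance between carton_c and place_right below 0.045 m and contact force between carton_c and the fingers above 1 N))), for 0.2 s.
At the end, for the whole second after the job is handed in: The full carton is held still in the fingers, underside over 150 mm above the desk, tilt under 20 degrees, clear of tray and holder; tray home within 6 mm and 0.05 rad; the two part-used cartons (each under 2.8 N on the tray) flat and still on the tray floor, each within 24 mm of a carton place (all of step 1 and ((height (world z) of carton_a above 0.15 m and contact force between carton_a and the fingers above 1 N and linear speed of carton_a below 0.04 m/s and angle between carton_a's own z axis and vertical below 0.35 rad and contact force between carton_a and tray below 0.1 N and contact force between carton_a and holder below 0.1 N and (horizontal distance between carton_b and place_left below 0.024 m or horizontal distance between carton_b and place_middle below 0.024 m or horizontal distance between carton_b and place_right below 0.024 m) and z of each of carton_b, carton_c in the frame of tray below 0.009 m and angle between each of carton_b, carton_c's own z axis and vertical below 0.08 rad and linear speed of each of carton_b, carton_c below 0.03 m/s and contact force between each of carton_b, carton_c and the fingers below 0.2 N and contact force between carton_b and tray between 0.8 and 2.8 N and (horizontal distance between carton_c and place_left below 0.024 m or horizontal distance between carton_c and place_middle below 0.024 m or horizontal distance between carton_c and place_right below 0.024 m) and contact force between carton_c and tray between 0.8 and 2.8 N) or (height (world z) of carton_b above 0.15 m and contact force between carton_b and the fingers above 1 N and linear speed of carton_b below 0.04 m/s and angle between carton_b's own z axis and vertical below 0.35 rad and contact force between carton_b and tray below 0.1 N and contact force between carton_b and holder below 0.1 N and (horizontal distance between carton_a and place_left below 0.024 m or horizontal distance between carton_a and place_middle below 0.024 m or horizontal distance between carton_a and place_right below 0.024 m) and z of each of carton_a, carton_c in the frame of tray below 0.009 m and angle between each of carton_a, carton_c's own z axis and vertical below 0.08 rad and linear speed of each of carton_a, carton_c below 0.03 m/s and contact force between each of carton_a, carton_c and the fingers below 0.2 N and contact force between carton_a and tray between 0.8 and 2.8 N and (horizontal distance between carton_c and place_left below 0.024 m or horizontal distance between carton_c and place_middle below 0.024 m or horizontal distance between carton_c and place_right below 0.024 m) and contact force between carton_c and tray between 0.8 and 2.8 N) or (height (world z) of carton_c above 0.15 m and contact force between carton_c and the fingers above 1 N and linear speed of carton_c below 0.04 m/s and angle between carton_c's own z axis and vertical below 0.35 rad and contact force between carton_c and tray below 0.1 N and contact force between carton_c and holder below 0.1 N and (horizontal distance between carton_a and place_left below 0.024 m or horizontal distance between carton_a and place_middle below 0.024 m or horizontal distance between carton_a and place_right below 0.024 m) and z of each of carton_a, carton_b in the frame of tray below 0.009 m and angle between each of carton_a, carton_b's own z axis and vertical below 0.08 rad and linear speed of each of carton_a, carton_b below 0.03 m/s and contact force between each of carton_a, carton_b and the fingers below 0.2 N and contact force between carton_a and tray between 0.8 and 2.8 N and (horizontal distance between carton_b and place_left below 0.024 m or horizontal distance between carton_b and place_middle below 0.024 m or horizontal distance between carton_b and place_right below 0.024 m) and contact force between carton_b and tray between 0.8 and 2.8 N))); the arm keeps its last pose, push and grip.
It fails at once if a bystander (marker, tape measure, mouse) is moved by more than 30 mm (distance of any of marker, tape_measure, mouse from where it was at the start of the episode above 0.03 m).
It fails at once if the tray is tipped by more than 17 degrees (angle between tray's own z axis and vertical above 0.3 rad).
It also fails if it takes over 72 s, if anything falls off the work surface, if the arm or the gripper's body presses on something with over 40 N, if the wrist force passes 120 N, or if a joint passes its speed limit or range.

## Working session

There is one attempt and no reset: what is moved stays moved. The work goes in short steps, Python scripts to look and compute and a shell command to move; the robot and the scene stay as the last step left them, time stands still between calls to the robot, and variables do not carry over. Pictures are saved under pics/ and viewed, at most 12 in all, crops included, and the job is handed in when it is done.

```bash
mkdir -p pics; cat > h.py <<'E'
import numpy as np, cv2
from scipy.spatial.transform import Rotation as R
from plant import get_state, viewer, ctrl
def ray(cam,u,v):
    p=viewer.camera_params(cam); f=240/np.tan(np.radians(p["fov_y"])/2)
    d=np.array([(u-p["cx"])/f,-(v-p["cy"])/f,-1.])
    return np.array(p["xyz"]), R.from_quat(p["attitude"]).apply(d)
def atz(cam,u,v,z):
    o,d=ray(cam,u,v); return o+d*(z-o[2])/d[2]
def proj(cam,P):
    p=viewer.camera_params(cam); f=240/np.tan(np.radians(p["fov_y"])/2)
    c=R.from_quat(p["attitude"]).inv().apply(np.array(P)-np.array(p["xyz"]))
    return p["cx"]+f*c[0]/-c[2], p["cy"]-f*c[1]/-c[2]
E
python3 - <<'E'
from h import *
for c in("scene","top"):
    print(viewer.camera_params(c)); cv2.imwrite(f"pics/{c}0.png",viewer.read_camera(c))
    for n,z in(("holder",0),("tray",0),("tray_handle",.034),("place_left",.004),("place_middle",.004),("place_right",.004),("carton_a",.004),("marker",0),("tape_measure",0),("mouse",0)):
        for d in viewer.pinpoint(c,n)[:5]:
            u,v=d["xy"][0]*640,d["xy"][1]*480
            print(c,n,round(d["confidence"],2),int(u),int(v),atz(c,u,v,z).round(4))
s=get_state();print(s)
print(R.from_quat(s["tcp_rot"]).as_matrix().round(3),ctrl.pinch_z)
E
```

```text
{'fov_y': 54.13579409772612, 'cx': 316.6004793062888, 'cy': 241.92341706069885, 'xyz': array([ 0.06564525, -0.84613363,  0.55146778]), 'attitude': array([ 0.48702837, -0.13302626, -0.22975877,  0.83205666])}
scene tray 0.8 324 263 [ 0.5321 -0.0963  0.    ]
scene tray_handle 0.73 292 261 [ 0.4501 -0.1021  0.034 ]
scene place_left 0.86 304 244 [ 0.5338 -0.004   0.004 ]
scene place_left 0.66 325 350 [ 0.3844 -0.3373  0.004 ]
scene place_left 0.2 290 264 [ 0.4621 -0.0659  0.004 ]
scene place_middle 0.66 326 266 [ 0.525  -0.1156  0.004 ]
scene place_middle 0.26 326 266 [ 0.5254 -0.1145  0.004 ]
scene carton_a 0.85 301 240 [0.5352 0.015  0.004 ]
scene carton_a 0.83 284 222 [0.5426 0.1189 0.004 ]
scene carton_a 0.73 326 263 [ 0.5324 -0.1033  0.004 ]
scene carton_a 0.63 347 284 [ 0.5271 -0.1945  0.004 ]
scene marker 0.6 227 242 [0.3839 0.1056 0.    ]
scene marker 0.55 325 264 [ 0.531  -0.1024  0.    ]
scene tape_measure 0.79 221 222 [0.4087 0.2122 0.    ]
scene tape_measure 0.73 347 285 [ 0.5278 -0.1932  0.    ]
scene tape_measure 0.2 323 263 [ 0.5298 -0.0933  0.    ]
scene mouse 0.77 324 35
[... 1056 characters left out ...]
     1.27858599e+00, -1.50021953e-01]), 'dq': array([-6.17526433e-04,  8.79280397e-04,  6.48501044e-05,  1.03939845e-03,
        1.25678135e-03, -1.68149163e-05]), 'joint_efforts': array([ 4.24182881e-04, -4.05970359e+01, -2.92945307e+01, -8.76623608e-05,
        4.21263894e-04,  1.60139882e-05]), 'eef_pos': array([0.20253236, 0.64388608, 0.23134316]), 'tcp_rot': array([ 1.51801075e-01,  9.88411065e-01,  1.73935337e-05, -2.16557576e-07]), 'contact_force': array([ 0.083745  , -0.81783434,  0.03606573]), 'wrist_torque': array([0.00424929, 0.02003002, 0.05475577]), 'finger_force': 0.0, 'opening': 0.9984230012924946}
[[-0.954  0.3    0.   ]
 [ 0.3    0.954  0.   ]
 [ 0.     0.    -1.   ]] 0.0187
```

View pictures.

View pics/top0.png

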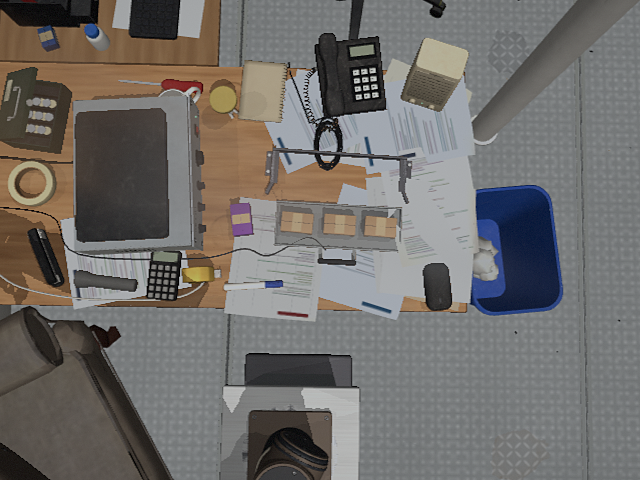

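View pics/scene0.png

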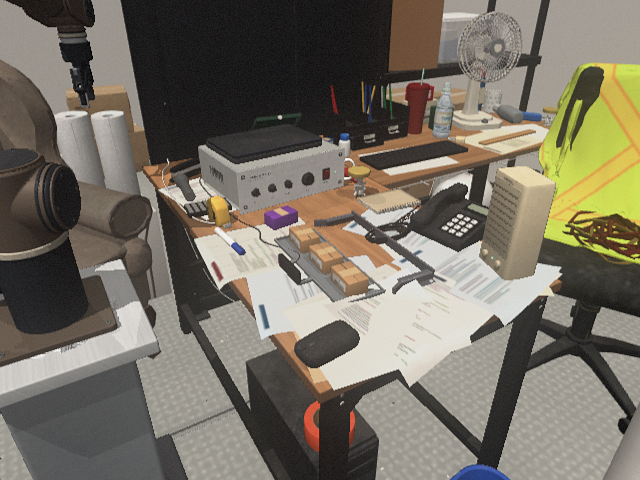

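```bash
python3 - <<'E'
from h import *
im=viewer.read_camera("top"); np.save("top1.npy",im)
cv2.imwrite("pics/crop1.png",cv2.resize(im[140:275,250:430],None,fx=4.4,fy=4.4,interpolation=cv2.INTER_CUBIC))
for n in("holder","tray"):
    for d in viewer.outline_of("top",n)[:2]:
        m=d["mask"]; ys,xs=np.nonzero(m); print(n,d["confidence"],m.sum(),xs.min(),xs.max(),ys.min(),ys.max())
        r=cv2.minAreaRect(np.c_[xs,ys].astype(np.float32)); print(r, [atz("top",*p,.012).round(4) for p in cv2.boxPoints(r)])
E
```

```text
holder 0.7 1364 265 411 147 203
((337.5413513183594, 174.6348114013672), (145.89170837402344, 47.82984161376953), 3.6782386302948) [array([0.6017, 0.0766, 0.012 ]), array([0.7182, 0.0725, 0.012 ]), array([ 0.7024, -0.2785,  0.012 ]), array([ 0.5859, -0.2713,  0.012 ])]
tray 0.79 4307 274 401 201 266
((337.1352844238281, 234.20603942871094), (127.6739501953125, 62.56045913696289), 2.544804573059082) [array([0.4379, 0.0515, 0.012 ]), array([0.5871, 0.0488, 0.012 ]), array([ 0.5793, -0.2557,  0.012 ]), array([ 0.4299, -0.2496,  0.012 ])]
```

View pics/crop1.png

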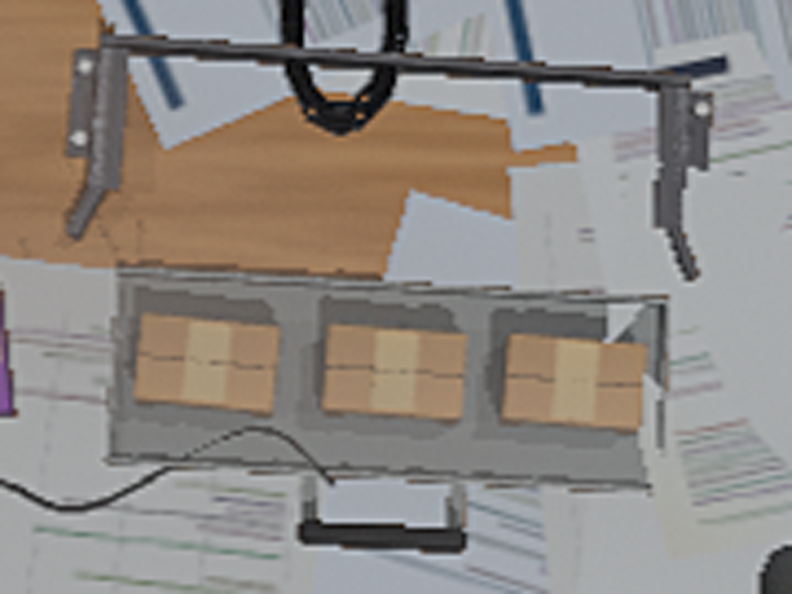

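```bash
python3 - <<'E'
from h import *
def w(x,y,z): return atz("top",(x+.5)/4.4-.5+250,(y+.5)/4.4-.5+140,z)[:2]
P=dict(tFL=(120,266,.01),tFR=(668,297,.01),tNL=(108,460,.01),tNR=(652,490,.01),
 hSL=(105,48,.024),hSR=(690,86,.024),lipL=(120,188,.018),lipR=(655,225,.018),hand=(383,530,.034),hL=(299,528,.034),hR=(467,539,.034),
 cL=(207,363,.038),cM=(395,371,.038),cR=(574,381,.038),mL=(75,237,.014),mR=(693,277,.014))
W={k:w(*v) for k,v in P.items()}
for k,v in W.items(): print(k,v.round(4))
yaw=lambda a,b:np.degrees(np.arctan2(*( (W[a]-W[b])*[-1,1])))
for a,b in(("tFL","tFR"),("tNL","tNR"),("hSL","hSR"),("lipL","lipR"),("hL","hR"),("mL","mR"),("cL","cM"),("cM","cR")): print(a,b,yaw(a,b).round(2),np.linalg.norm(W[a]-W[b]).round(4),((W[a]+W[b])/2).round(4))
print(np.mean([W[k] for k in("tFL","tFR","tNL","tNR")],0))
E
```

```text
tFL [0.5876 0.0438]
tFR [ 0.5764 -0.2539]
tNL [0.4819 0.0476]
tNR [ 0.471  -0.2456]
hSL [0.7047 0.054 ]
hSR [ 0.6901 -0.2635]
lipL [0.629  0.0444]
lipR [ 0.6144 -0.2456]
hand [ 0.4451 -0.1001]
hL [ 0.4454 -0.0557]
hR [ 0.4411 -0.1445]
cL [ 0.5318 -0.0054]
cM [ 0.5294 -0.1051]
cR [ 0.5258 -0.2001]
mL [0.6024 0.0683]
mR [ 0.5869 -0.2669]
tFL tFR -2.17 0.298 [ 0.582  -0.1051]
tNL tNR -2.12 0.2934 [ 0.4764 -0.099 ]
hSL hSR -2.62 0.3179 [ 0.6974 -0.1048]
lipL lipR -2.89 0.2903 [ 0.6217 -0.1006]
hL hR -2.72 0.0889 [ 0.4433 -0.1001]
mL mR -2.64 0.3355 [ 0.5947 -0.0993]
cL cM -1.38 0.0997 [ 0.5306 -0.0552]
cM cR -2.14 0.0951 [ 0.5276 -0.1526]
[ 0.52921125 -0.10203649]
```

```bash
cat >> h.py <<'E'
def sim(rows,p,yaw):  # yaw: angle of tool y in world, deg (tool z down); returns path
    p=np.array(p,float); out=[]
    for c,x,y,z,s in rows:
        a=np.radians(yaw); ty=np.array([np.cos(a),np.sin(a),0]); tx=np.array([-np.sin(a),np.cos(a),0])
        p=p+x*tx+y*ty-np.array([0,0,z]); yaw-=s; out.append([*p.round(4),round(yaw,2)])
    return out
def pose():
    s=get_state(); m=R.from_quat(s["tcp_rot"]).as_matrix(); return s["eef_pos"],np.degrees(np.arctan2(m[1,1],m[0,1])),s
def delta(target):   # tool-axis x,y shift and z to a world target
    p,yaw,s=pose(); a=np.radians(yaw); d=np.array(target)-p
    return (d@[-np.sin(a),np.cos(a),0]).round(4),(d@[np.cos(a),np.sin(a),0]).round(4),(-d[2]).round(4),round(yaw,2)
E
python3 - <<'E'
from h import *
from scipy.optimize import fsolve
p,yaw,_=pose(); print(yaw)
T=[.443,-.099]
f=lambda q:np.array(sim([[0,q[0],q[1],0,3.4]]*22,p,yaw)[-1][:2])-T
q=fsolve(f,[-.03,-.01],epsfcn=1e-4);print(q)
o=sim([[0,*q.round(4),0,3.4]]*22,p,yaw)
for r in o: print(r,round(float(np.hypot(*r[:2])),3))
E
```

```text
72.53649546500014
[-0.03608404 -0.01235266]
[np.float64(0.2332), np.float64(0.6212), np.float64(0.2313), np.float64(69.14)] 0.664
[np.float64(0.2626), np.float64(0.5968), np.float64(0.2313), np.float64(65.74)] 0.652
[np.float64(0.2904), np.float64(0.5706), np.float64(0.2313), np.float64(62.34)] 0.64
[np.float64(0.3166), np.float64(0.5429), np.float64(0.2313), np.float64(58.94)] 0.628
[np.float64(0.3411), np.float64(0.5136), np.float64(0.2313), np.float64(55.54)] 0.617
[np.float64(0.3639), np.float64(0.483), np.float64(0.2313), np.float64(52.14)] 0.605
[np.float64(0.3847), np.float64(0.451), np.float64(0.2313), np.float64(48.74)] 0.593
[np.float64(0.4037), np.float64(0.4179), np.float64(0.2313), np.float64(45.34)] 0.581
[np.float64(0.4207), np.float64(0.3837), np.float64(0.2313), np.float64(41.94)] 0.569
[np.float64(0.4356), np.float64(0.3486), np.float64(0.2313), np.float64(38.54)] 0.558
[np.float64(0.4484), np.float64(0.3126), np.float64(0.2313), np.float64(35.14)] 0.547
[np.float64(0.459), np.float64(0.276), np.float64(0.2313), np.float64(31.74)] 0.536
[np.float64(0.4674), np.float64(0.2387), np.float64(0.2313), np.float64(28.34)] 0.525
[np.float64(0.4737), np.float64(0.2011), np.float64(0.2313), np.float64(24.94)] 0.515
[np.float64(0.4776), np.float64(0.1631), np.float64(0.2313), np.float64(21.54)] 0.505
[np.float64(0.4793), np.float64(0.125), np.float64(0.2313), np.float64(18.14)] 0.495
[np.float64(0.4788), np.float64(0.0868), np.float64(0.2313), np.float64(14.74)] 0.487
[np.float64(0.476), np.float64(0.0487), np.float64(0.2313), np.float64(11.34)] 0.478
[np.float64(0.4709), np.float64(0.0109), np.float64(0.2313), np.float64(7.94)] 0.471
[np.float64(0.4636), np.float64(-0.0266), np.float64(0.2313), np.float64(4.54)] 0.464
[np.float64(0.4541), np.float64(-0.0635), np.float64(0.2313), np.float64(1.14)] 0.459
[np.float64(0.4424), np.float64(-0.0999), np.float64(0.2313), np.float64(-2.26)] 0.454
```

```bash
python3 -m handwheel '[[[0.024,-0.036,-0.0124,0,3.4],[0.024,-0.036,-0.0124,0,3.4],[0.024,-0.036,-0.0124,0,3.4],[0.024,-0.036,-0.0124,0,3.4],[0.024,-0.036,-0.0124,0,3.4],[0.024,-0.036,-0.0124,0,3.4],[0.024,-0.036,-0.0124,0,3.4],[0.024,-0.036,-0.0124,0,3.4],[0.024,-0.036,-0.0124,0,3.4],[0.024,-0.036,-0.0124,0,3.4],[0.024,-0.036,-0.0124,0,3.4]]]' 40
python3 -m handwheel '[[[0.024,-0.036,-0.0124,0,3.4],[0.024,-0.036,-0.0124,0,3.4],[0.024,-0.036,-0.0124,0,3.4],[0.024,-0.036,-0.0124,0,3.4],[0.024,-0.036,-0.0124,0,3.4],[0.024,-0.036,-0.0124,0,3.4],[0.024,-0.036,-0.0124,0,3.4],[0.024,-0.036,-0.0124,0,3.4],[0.024,-0.036,-0.0124,0,3.4],[0.024,-0.036,-0.0124,0,3.4],[0.024,-0.036,-0.0124,0,3.4],[0.024,0,0,0,0]]]'
python3 - <<'E'
from h import *
print(delta([.4435,-.0995,.07]),get_state()["time"],get_state()["qpos"].round(2))
E
```

```text
time: 2.17
eef_pos: [0.4483, 0.3115, 0.2316]
tcp_rot: [0.462, 0.887, 0.0, 0.0]
contact_force: [-0.1, 0.9, 0.0]
opening: 0.282
finger_force: 0.0
time: 3.17
eef_pos: [0.4399, -0.1035, 0.2317]
tcp_rot: [0.724, 0.69, -0.001, 0.001]
contact_force: [0.2, 0.5, 0.5]
opening: 0.278
finger_force: 0.0
(np.float64(0.0041), np.float64(0.0034), np.float64(0.1617), np.float64(-2.77)) 3.1667 [-0.45 -0.23  2.1  -0.    1.27 -0.41]
```

```bash
python3 -m handwheel '[[[0.024,0.001,0.001,0.03,0],[0.024,0.001,0.001,0.03,0],[0.024,0.001,0.001,0.03,0],[0.024,0.001,0,0.03,0],[0.024,0,0,0.03,0],[0.024,0,0,0.01,0],[0.024,0,0,0,0],[0.024,0,0,0,0]]]'
python3 - <<'E'
from h import *
print(delta([.4435,-.0995,.008]),get_state()["time"],get_state()["qpos"].round(2))
im=viewer.read_camera("scene"); u,v=map(int,proj("scene",[.445,-.1,.034])); print(u,v)
a=cv2.resize(im[v-60:v+60,u-80:u+80],None,fx=5,fy=5,interpolation=cv2.INTER_CUBIC)
cv2.imwrite("pics/c2.png",a)
E
```

```text
time: 3.83
eef_pos: [0.4448, -0.0943, 0.0719]
tcp_rot: [0.721, 0.693, 0.0, 0.0]
contact_force: [0.0, 0.2, 0.8]
opening: 0.282
finger_force: 0.0
(np.float64(-0.0052), np.float64(-0.0011), np.float64(0.0639), np.float64(-2.24)) 3.8333 [-0.43 -0.    2.22  0.    0.92 -0.39]
290 261
```

View pics/c2.png

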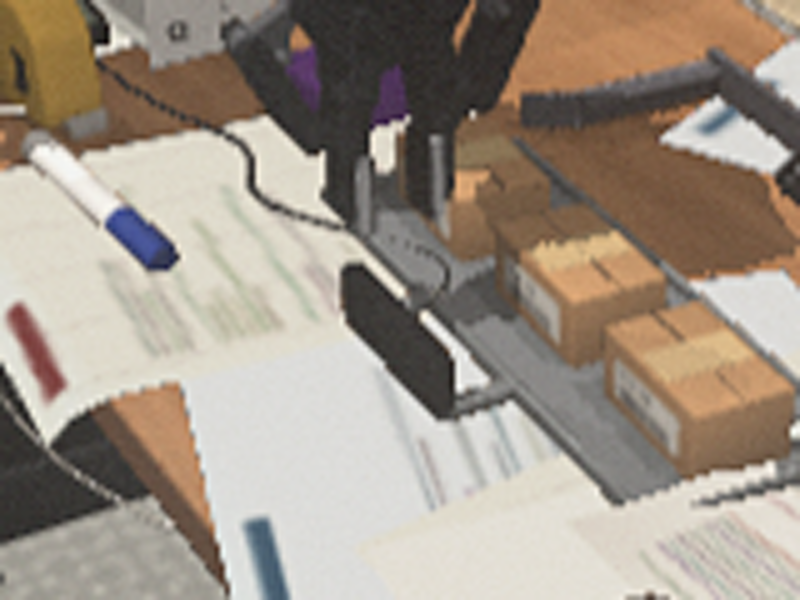

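```bash
python3 -m handwheel '[[[0.030,-0.002,0,0.01,0],[0.030,-0.002,0,0.01,0],[0.030,-0.001,0,0.01,0],[0.030,0,0,0.01,0],[0.030,0,0,0.01,0],[0.030,0,0,0.006,0],[0.030,0,0,0.006,0],[0.030,0,0,0,0]]]'
python3 -c "
from h import *
print(delta([.4435,-.0995,.008]),get_state()['contact_force'])"
```

```text
time: 4.55
eef_pos: [0.4431, -0.0988, 0.0077]
tcp_rot: [0.721, 0.693, -0.001, -0.001]
contact_force: [-0.6, 0.9, -1.5]
opening: 0.352
finger_force: 0.0
(np.float64(-0.0006), np.float64(0.0004), np.float64(-0.0003), np.float64(-2.26)) [-0.56035861  0.94599703 -1.47419048]
```

```bash
python3 -m handwheel '[[[0.0,0,0,0,0],[0.0,0,0,0,0],[0.0,0,0,0,0],[0.0,0,0,0,0],[0.0,0,0,0,0],[0.0,0,0,0,0]]]' 40
python3 - <<'E'
from h import *
p,y,s=pose(); print(p,y,s["contact_force"],s["wrist_torque"])
im=viewer.read_camera("top")
cv2.imwrite("pics/c3.png",cv2.resize(im[140:275,250:430],None,fx=4.4,fy=4.4,interpolation=cv2.INTER_CUBIC))
E
```

```text
time: 5.05
eef_pos: [0.4437, -0.0992, 0.0093]
tcp_rot: [0.721, 0.693, -0.0, -0.0]
contact_force: [-2.8, -0.3, -0.8]
opening: 0.131
finger_force: 41.2
[ 0.44374967 -0.09917726  0.00925805] -2.2507442592687603 [-2.79632927 -0.27663746 -0.77004855] [-0.0016696   0.35456118  0.040367  ]
```

View pics/c3.png

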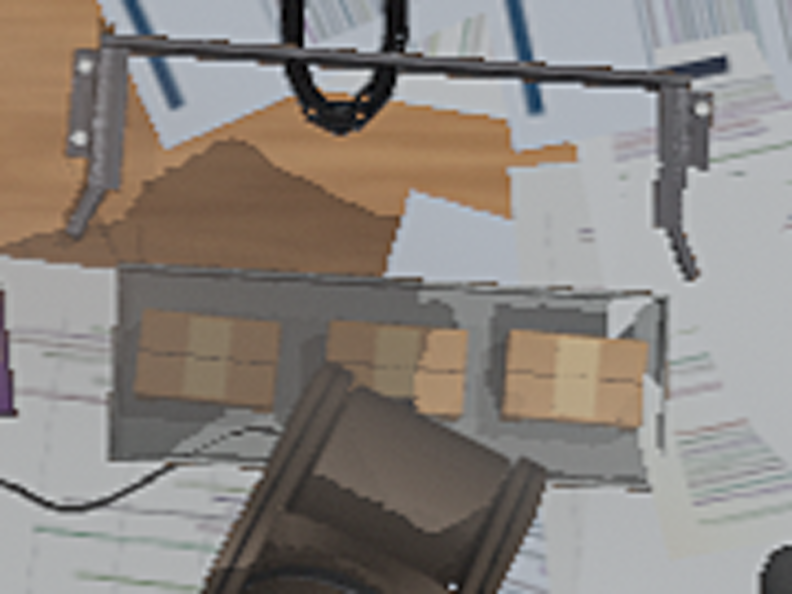

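```bash
python3 -m handwheel '[[[0.0,0.002,0,0,0],[0.0,0.002,0,0,0],[0.0,0.002,0,0,0.2],[0.0,0.002,0,0,0.2],[0.0,0,0,0,0.15],[0,0,0,0,0],[0,0,0,0,0]]]'
python3 - <<'E'
from h import *
p,y,s=pose(); print(p,y,s["contact_force"],s["wrist_torque"])
im=viewer.read_camera("top")
a=im[190:265,250:430]
# left half and right half, enlarged, stacked
L=cv2.resize(im[175:245,262:332],None,fx=5.6,fy=8,interpolation=cv2.INTER_CUBIC)
Rr=cv2.resize(im[175:245,350:420],None,fx=5.6,fy=8,interpolation=cv2.INTER_CUBIC)
cv2.imwrite("pics/c4.png",np.hstack([L,Rr]))
E
```

```text
time: 5.68
eef_pos: [0.4447, -0.0911, 0.0093]
tcp_rot: [0.724, 0.69, 0.0, -0.0]
contact_force: [0.5, 0.1, -4.2]
opening: 0.134
finger_force: 40.8
[ 0.44466759 -0.091061    0.00932242] -2.804421877788903 [ 0.50703054  0.10092097 -4.24577725] [ 0.10130814 -0.06035499 -0.03070512]
```

View pics/c4.png

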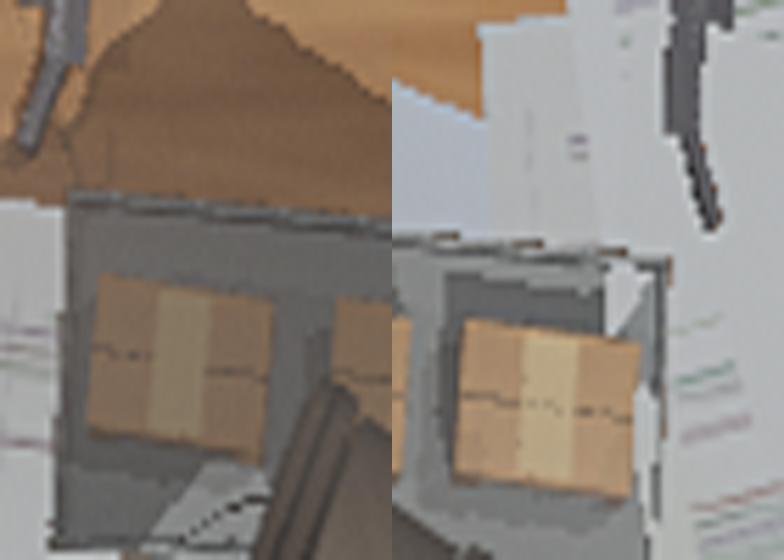

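```bash
python3 -m handwheel '[[[0,0,0.003,0.001,0],[0,0,0.006,0,0],[0,0,0.007,0,0],[0,0,0.007,0,0],[0,0,0.007,0,0],[0,0,0.006,0,0],[0,0,0.003,0,0],[0,0,0.001,0,0],[0,0,0,0,0]]]'
python3 - <<'E'
from h import *
p,y,s=pose(); print(p,y,s["contact_force"],s["wrist_torque"],s["opening"])
E
```

```text
time: 6.48
eef_pos: [0.4849, -0.0936, 0.0092]
tcp_rot: [0.724, 0.69, -0.0, -0.0]
contact_force: [-3.5, 0.2, 5.8]
opening: 0.13
finger_force: 42.3
[ 0.48491724 -0.09360165  0.00923749] -2.775329026936069 [-3.47417591  0.24623615  5.81635258] [0.11232244 0.61250956 0.00852308] 0.1296789584781714
```

```bash
python3 -m handwheel '[[[0,0,0.003,-0.0005,0],[0,0,0.006,0,0],[0,0,0.007,0,0],[0,0,0.007,0,0],[0,0,0.007,0,0],[0,0,0.007,0,0],[0,0,0.007,0,0],[0,0,0.006,0,0],[0,0,0.004,0,0],[0,0,0.002,0,0],[0,0,0,0,0]]]'
python3 - <<'E'
from h import *
p,y,s=pose(); print(p,y,s["contact_force"],s["wrist_torque"],s["opening"])
E
```

```text
time: 7.4
eef_pos: [0.5412, -0.0962, 0.0093]
tcp_rot: [0.724, 0.69, 0.0, 0.0]
contact_force: [-3.5, -0.3, 4.6]
opening: 0.131
finger_force: 42.1
[ 0.54115839 -0.09621726  0.00925295] -2.802595022311563 [-3.4976622  -0.3303871   4.62700721] [0.0576712  0.52426882 0.00850729] 0.13114462304918342
```

```bash
python3 -m handwheel '[[[0,0,0.003,0,0],[0,0,0.004,0,0],[0,0,0.004,0,0],[0,0,0.002,0,0],[0,0,0,0,0]]]'
python3 -m handwheel '[[[0,0,0.001,0,0],[0,0,0.001,0,0],[0,0,0.0,0,0]]]'
python3 -m handwheel '[[[0,0,0.001,0,0],[0,0,0.001,0,0],[0,0,0.0,0,0]]]'
```

```text
time: 7.82
eef_pos: [0.5539, -0.0968, 0.0093]
tcp_rot: [0.724, 0.69, 0.0, 0.0]
contact_force: [-3.1, 0.3, 5.2]
opening: 0.126
finger_force: 42.1
time: 8.07
eef_pos: [0.5554, -0.0969, 0.0093]
tcp_rot: [0.724, 0.69, -0.0, -0.0]
contact_force: [-4.4, 0.2, 5.8]
opening: 0.134
finger_force: 42.3
time: 8.32
eef_pos: [0.5573, -0.0969, 0.0092]
tcp_rot: [0.724, 0.69, -0.0, -0.0]
contact_force: [-5.0, 0.2, 6.8]
opening: 0.136
finger_force: 42.3
```

```bash
python3 -m handwheel '[[[0,0,0.001,0,0],[0,0,0.001,0,0],[0,0,0.0,0,0]]]'
python3 -m handwheel '[[[0,0,0.001,0,0],[0,0,0.001,0,0],[0,0,0.0,0,0]]]'
python3 - <<'E'
from h import *
im=viewer.read_camera("top")
cv2.imwrite("pics/c5.png",cv2.resize(im[140:275,250:430],None,fx=4.4,fy=4.4,interpolation=cv2.INTER_CUBIC))
E
```

```text
time: 8.57
eef_pos: [0.559, -0.097, 0.0093]
tcp_rot: [0.724, 0.69, -0.0, -0.001]
contact_force: [-5.1, -0.3, 7.0]
opening: 0.129
finger_force: 42.5
time: 8.82
eef_pos: [0.559, -0.0969, 0.0093]
tcp_rot: [0.724, 0.69, -0.002, -0.003]
contact_force: [-13.3, 0.6, 13.6]
opening: 0.131
finger_force: 43.4
```

View pics/c5.png

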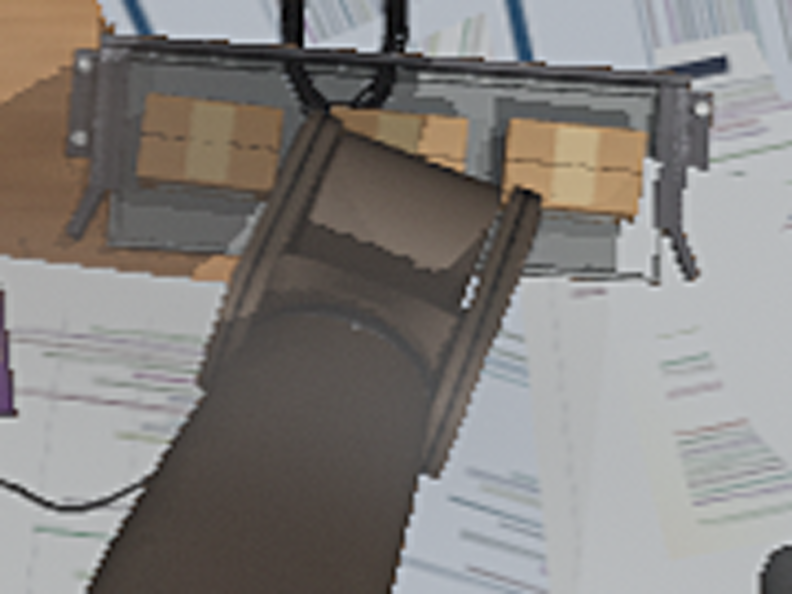

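```bash
python3 -m handwheel '[[[0,0,-0.001,0,0],[0.03,0,0,0,0],[0.03,0,0,0,0],[0.03,0,0,0,0],[0.03,0,0,-0.01,0],[0.03,0,0,-0.02,0],[0.03,0,0,-0.03,0],[0.06,0,0,-0.03,0],[0.06,0,0,-0.02,0],[0.06,0,0,0,0]]]'
python3 - <<'E'
from h import *
def w(x,y,z): return atz("top",(x+.5)/4.4-.5+250,(y+.5)/4.4-.5+140,z)[:2]
o=np.array([.645,-.102]); a=np.radians(-2.8); X=np.array([np.cos(a),np.sin(a)]); Y=np.array([-X[1],X[0]])
for n,q,k in(("L",(210,143),1),("M",(397,153),0),("R",(573,168),-1)):
    c=w(*q,.038); pl=o+k*.096*Y; d=c-pl
    print(n,c.round(4),pl.round(4),(d@X).round(4),(d@Y).round(4),delta([*c,.1]))
print(get_state()["contact_force"])
im=viewer.read_camera("top")
for n in("carton_a","tray"):
    for d in viewer.outline_of("top",n)[:4]:
        ys,xs=np.nonzero(d["mask"]); r=cv2.minAreaRect(np.c_[xs,ys].astype(np.float32)); print(n,round(d["confidence"],2),len(xs),r,atz("top",*r[0],.038 if n[0]=="c" else .008).round(4))
E
```

```text
time: 9.7
eef_pos: [0.5644, -0.0983, 0.1256]
tcp_rot: [0.724, 0.69, 0.003, 0.005]
contact_force: [0.9, -1.1, 0.7]
opening: 0.7
finger_force: 0.0
L [ 0.6504 -0.0044] [ 0.6497 -0.0061] 0.0006 0.0017 (np.float64(0.098), np.float64(0.0813), np.float64(0.0256), np.float64(-2.8))
M [ 0.6469 -0.1045] [ 0.645 -0.102] 0.0021 -0.0024 (np.float64(-0.0022), np.float64(0.0827), np.float64(0.0256), np.float64(-2.8))
R [ 0.6407 -0.1988] [ 0.6403 -0.1979] 0.0004 -0.0009 (np.float64(-0.0967), np.float64(0.081), np.float64(0.0256), np.float64(-2.8))
[ 0.89055202 -1.05808945  0.65785218]
carton_a 0.95 631 ((241.48019409179688, 219.30197143554688), (32.73672866821289, 19.801239013671875), 84.2894058227539) [0.5359 0.1232 0.038 ]
carton_a 0.71 605 ((295.1746826171875, 173.18995666503906), (30.001163482666016, 22.005258560180664), 7.594643592834473) [6.477e-01 6.000e-04 3.800e-02]
carton_a 0.63 386 ((385.88055419921875, 179.2920684814453), (19.09095573425293, 21.751712799072266), 3.8140745162963867) [ 0.6374 -0.2131  0.038 ]
tray 0.96 1483 ((336.97235107421875, 182.0767822265625), (124.59358978271484, 53.56380844116211), 3.8568007946014404) [ 0.6345 -0.099   0.008 ]
```

```bash
python3 -m handwheel '[[[0.06,0.01,0.01,0,0],[0.06,0.02,0.017,0,0],[0.06,0.022,0.018,0,0],[0.06,0.022,0.018,0,0],[0.06,0.016,0.013,0,0],[0.06,0.008,0.005,0.01,0],[0.06,0,0,0.015,0],[0.06,0,0,0,0],[0.06,0,0,0,0]]]'
python3 - <<'E'
from h import *
print(pose()[:2],delta([.650,-.004,.008]))
im=viewer.read_camera("scene"); u,v=map(int,proj("scene",[.645,-.05,.034]))
cv2.imwrite("pics/c6.png",cv2.resize(im[v-60:v+60,u-80:u+80],None,fx=5,fy=5,interpolation=cv2.INTER_CUBIC))
E
```

```text
time: 10.6
eef_pos: [0.6441, -0.0027, 0.0906]
tcp_rot: [0.724, 0.69, -0.002, -0.002]
contact_force: [-0.6, -0.5, -0.6]
opening: 0.703
finger_force: 0.0
(array([ 0.64407019, -0.00269603,  0.0906171 ]), np.float64(-2.8029295778944663)) (np.float64(-0.001), np.float64(0.006), np.float64(0.0826), np.float64(-2.8))
```

View pics/c6.png

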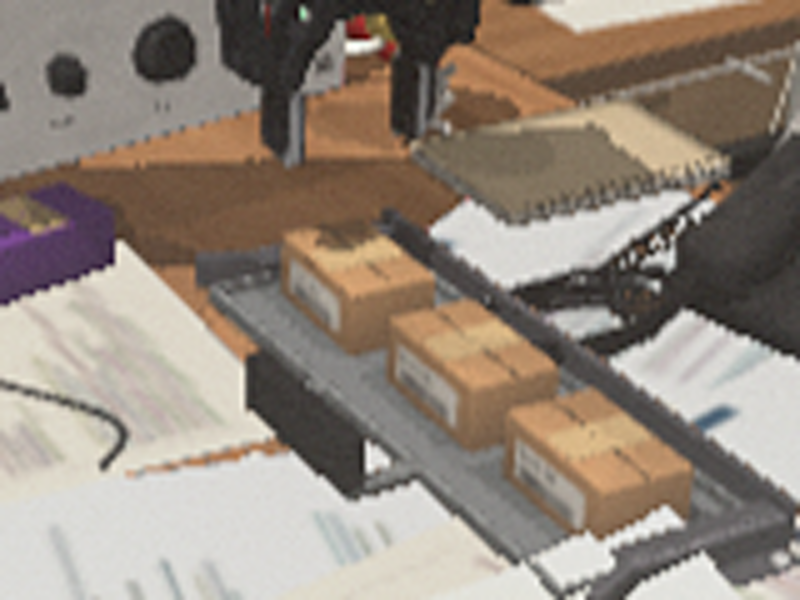

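```bash
python3 -m handwheel '[[[0.06,-0.001,0.003,0.01,0],[0.06,0,0.003,0.015,0],[0.06,0,0,0.015,0],[0.06,0,0,0.015,0],[0.06,0,0,0.012,0],[0.06,0,0,0.01,0],[0.06,0,0,0.005,0],[0.06,0,0,0,0],[0.06,0,0,0,0]]]'
python3 - <<'E'
from h import *
print(delta([.650,-.004,.008]))
E
```

```text
time: 11.4
eef_pos: [0.6521, -0.0044, 0.0117]
tcp_rot: [0.724, 0.69, -0.0, -0.0]
contact_force: [0.8, -0.7, 0.4]
opening: 0.702
finger_force: 0.0
(np.float64(0.0003), np.float64(-0.0021), np.float64(0.0037), np.float64(-2.81))
```

```bash
python3 -m handwheel '[[[0.06,0,-0.002,0.003,0],[0.06,0,0,0,0],[0.06,0,0,0,0],[0.035,0,0,0,0],[0.035,0,0,0,0],[0.035,0,0,0,0],[0.035,0,0,0,0],[0.035,0,0,0,0]]]' 40
python3 -m handwheel '[[[0.035,0,0,-0.004,0],[0.035,0,0,-0.008,0],[0.035,0,0,-0.012,0],[0.035,0,0,-0.012,0],[0.035,0,0,-0.012,0],[0.035,0,0,-0.008,0],[0.035,0,0,-0.004,0],[0.035,0,0,0,0],[0.035,0,0,0,0],[0.035,0,0,0,0],[0.035,0,0,0,0],[0.035,0,0,0,0]]]'
python3 -m handwheel '[[[0.035,0,0,0,0],[0.035,0,0,0,0],[0.035,0,0,0,0]]]'
```

```text
time: 12.07
eef_pos: [0.6507, -0.0044, 0.0097]
tcp_rot: [0.724, 0.69, 0.0, 0.001]
contact_force: [-0.4, 0.8, 4.6]
opening: 0.539
finger_force: 41.2
time: 13.07
eef_pos: [0.6495, -0.0043, 0.0679]
tcp_rot: [0.724, 0.69, -0.0, -0.001]
contact_force: [0.2, 0.1, -1.5]
opening: 0.532
finger_force: 40.7
time: 13.32
eef_pos: [0.6499, -0.0043, 0.0686]
tcp_rot: [0.724, 0.69, -0.0, -0.0]
contact_force: [0.2, -0.0, -2.1]
opening: 0.541
finger_force: 40.7
```

```bash
cat > heft.py <<'E'
from h import *
F=[]
for i in range(8): viewer.read_camera("top"); F.append(get_state()["contact_force"][2])
print(np.round(F,2),np.mean(F)); print(pose()[:2])
E
python3 heft.py
```

```text
[-1.68 -1.72 -1.5  -1.98 -1.96 -2.74 -2.44 -2.38] -2.0495113833768226
(array([ 0.65005657, -0.00434108,  0.06887962]), np.float64(-2.812976178091821))
```

```bash
python3 -m handwheel '[[[0.035,0,0,0.005,0],[0.035,0,0,0.01,0],[0.035,0,0,0.012,0],[0.035,0,0,0.012,0],[0.035,0,0,0.01,0],[0.035,0,0,0.006,0],[0.035,0,0,0.003,0],[0.035,0,0,0.0012,0],[0.035,0,0,0,0],[0.035,0,0,0,0]]]'
python3 -m handwheel '[[[0.06,0,0,0,0],[0.06,0,0,0,0],[0.06,0,0,0,0],[0.06,0,0,0,0],[0.06,0,0,-0.01,0],[0.06,0,0,-0.02,0],[0.06,0,0,-0.025,0],[0.06,0,0,-0.02,0],[0.06,0,0,-0.005,0],[0.06,0,0,0,0]]]'
python3 - <<'E'
from h import *
print(delta([.646,-.103,.009]))
im=viewer.read_camera("scene"); u,v=map(int,proj("scene",[.645,-.05,.034]))
cv2.imwrite("pics/c7.png",cv2.resize(im[v-60:v+60,u-80:u+80],None,fx=5,fy=5,interpolation=cv2.INTER_CUBIC))
E
```

```text
time: 14.55
eef_pos: [0.6502, -0.0043, 0.0097]
tcp_rot: [0.724, 0.69, 0.0, 0.0]
contact_force: [-1.2, 0.1, -1.0]
opening: 0.533
finger_force: 40.7
time: 15.38
eef_pos: [0.6519, -0.0046, 0.0928]
tcp_rot: [0.724, 0.69, 0.002, 0.002]
contact_force: [-0.2, 0.7, 0.3]
opening: 0.701
finger_force: 0.0
(np.float64(-0.0986), np.float64(-0.001), np.float64(0.0838), np.float64(-2.81))
```

View pics/c7.png

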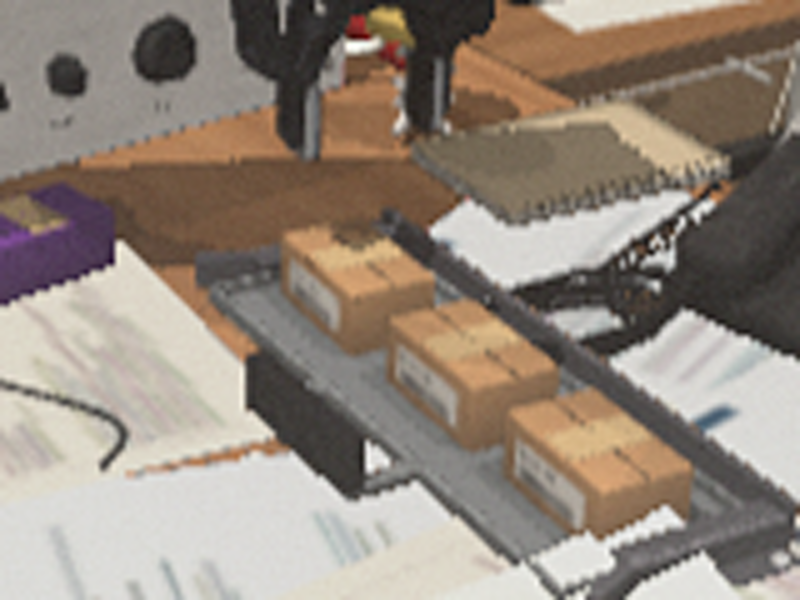

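```bash
python3 -m handwheel '[[[0.06,-0.008,0,0,0],[0.06,-0.018,0,0,0],[0.06,-0.022,0,0,0],[0.06,-0.022,0,0,0],[0.06,-0.018,0.001,0,0],[0.06,-0.0106,0,0,0],[0.06,0,0,0.015,0],[0.06,0,0,0.015,0],[0.06,0,0,0.01,0],[0.06,0,0,0,0],[0.06,0,0,0,0],[0.06,0,0,0,0]]]'
python3 - <<'E'
from h import *
print(delta([.646,-.103,.009]))
E
```

```text
time: 16.43
eef_pos: [0.6463, -0.1019, 0.0493]
tcp_rot: [0.724, 0.69, -0.0, -0.0]
contact_force: [0.6, -0.3, 0.3]
opening: 0.702
finger_force: 0.0
(np.float64(-0.0011), np.float64(-0.0002), np.float64(0.0403), np.float64(-2.74))
```

```bash
python3 -m handwheel '[[[0.06,-0.001,0,0.012,0],[0.06,0,0,0.012,0],[0.06,0,0,0.01,0],[0.06,0,0,0.006,0],[0.06,0,0,0,0],[0.06,0,0,0,0],[0.035,0,0,0,0],[0.035,0,0,0,0],[0.035,0,0,0,0],[0.035,0,0,0,0],[0.035,0,0,0,0]]]' 40
python3 -m handwheel '[[[0.035,0,0,-0.004,0],[0.035,0,0,-0.008,0],[0.035,0,0,-0.012,0],[0.035,0,0,-0.012,0],[0.035,0,0,-0.012,0],[0.035,0,0,-0.008,0],[0.035,0,0,-0.004,0],[0.035,0,0,0,0],[0.035,0,0,0,0],[0.035,0,0,0,0],[0.035,0,0,0,0],[0.035,0,0,0,0]]]'
python3 heft.py
```

```text
time: 17.35
eef_pos: [0.6467, -0.104, 0.0103]
tcp_rot: [0.724, 0.69, 0.0, 0.001]
contact_force: [-0.1, -0.1, 0.5]
opening: 0.531
finger_force: 42.4
time: 18.35
eef_pos: [0.6456, -0.1037, 0.0687]
tcp_rot: [0.724, 0.69, -0.0, -0.001]
contact_force: [0.5, -0.3, -1.6]
opening: 0.53
finger_force: 42.2
[-1.47 -1.49 -1.64 -1.42 -1.23 -2.33 -2.3  -2.11] -1.7488734368541063
(array([ 0.64614942, -0.10388472,  0.06958931]), np.float64(-2.816232181017215))
```

```bash
python3 -m handwheel '[[[0.035,0,0,0.005,0],[0.035,0,0,0.01,0],[0.035,0,0,0.012,0],[0.035,0,0,0.012,0],[0.035,0,0,0.01,0],[0.035,0,0,0.006,0],[0.035,0,0,0.003,0],[0.035,0,0,0.0012,0],[0.035,0,0,0,0],[0.035,0,0,0,0]]]'
python3 -m handwheel '[[[0.06,0,0,0,0],[0.06,0,0,0,0],[0.06,0,0,0,0],[0.06,0,0,0,0],[0.06,0,0,-0.01,0],[0.06,0,0,-0.02,0],[0.06,0,0,-0.025,0],[0.06,0,0,-0.02,0],[0.06,0,0,-0.005,0],[0.06,0,0,0,0]]]'
python3 -m handwheel '[[[0.06,-0.008,0,0,0],[0.06,-0.018,0,0,0],[0.06,-0.022,0,0,0],[0.06,-0.022,0,0,0],[0.06,-0.018,-0.001,0,0],[0.06,-0.007,0,0,0],[0.06,0,0,0.015,0],[0.06,0,0,0.015,0],[0.06,0,0,0.01,0],[0.06,0,0,0,0],[0.06,0,0,0,0],[0.06,0,0,0,0]]]'
python3 - <<'E'
from h import *
print(delta([.6405,-.1985,.009]))
im=viewer.read_camera("scene"); u,v=map(int,proj("scene",[.645,-.1,.034]))
cv2.imwrite("pics/c8.png",cv2.resize(im[v-60:v+60,u-80:u+80],None,fx=5,fy=5,interpolation=cv2.INTER_CUBIC))
E
```

```text
time: 19.58
eef_pos: [0.6466, -0.104, 0.0105]
tcp_rot: [0.724, 0.69, 0.0, 0.001]
contact_force: [0.7, -0.3, -1.0]
opening: 0.531
finger_force: 42.2
time: 20.42
eef_pos: [0.648, -0.1044, 0.0937]
tcp_rot: [0.724, 0.69, 0.001, 0.003]
contact_force: [0.0, 0.3, 0.0]
opening: 0.702
finger_force: 0.0
time: 21.42
eef_pos: [0.6406, -0.1978, 0.0501]
tcp_rot: [0.724, 0.69, -0.0, -0.0]
contact_force: [-0.4, -0.2, 0.5]
opening: 0.701
finger_force: 0.0
(np.float64(-0.0007), np.float64(-0.0001), np.float64(0.0411), np.float64(-2.75))
```

View pics/c8.png

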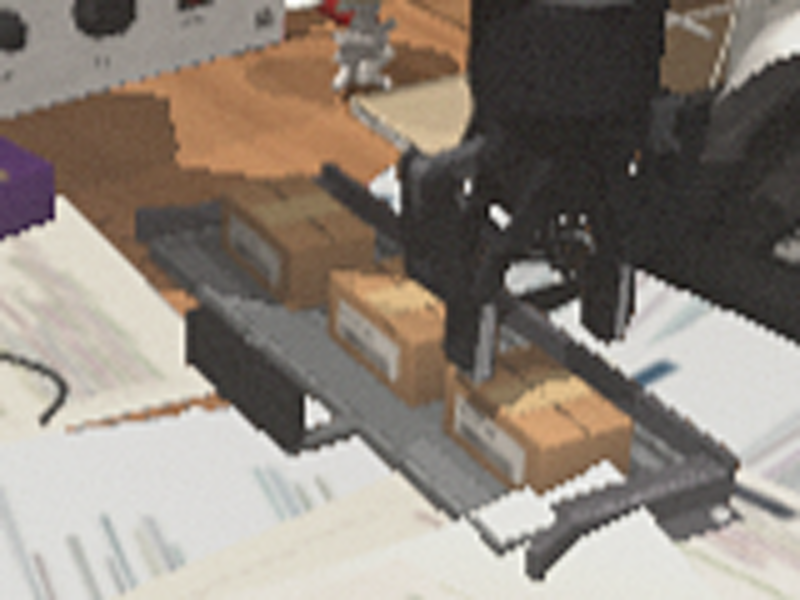

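Left and middle cartons are back flat; the gripper stands above the right carton (crop 540,410). Now the right one.

```bash
python3 -m handwheel '[[[0.06,-0.001,0,0.012,0],[0.06,0,0,0.012,0],[0.06,0,0,0.01,0],[0.06,0,0,0.007,0],[0.06,0,0,0,0],[0.06,0,0,0,0],[0.035,0,0,0,0],[0.035,0,0,0,0],[0.035,0,0,0,0],[0.035,0,0,0,0],[0.035,0,0,0,0]]]' 40
python3 -m handwheel '[[[0.035,0,0,-0.004,0],[0.035,0,0,-0.008,0],[0.035,0,0,-0.012,0],[0.035,0,0,-0.012,0],[0.035,0,0,-0.012,0],[0.035,0,0,-0.008,0],[0.035,0,0,-0.004,0],[0.035,0,0,0,0],[0.035,0,0,0,0],[0.035,0,0,0,0],[0.035,0,0,0,0],[0.035,0,0,0,0]]]'
python3 heft.py
```

```text
time: 22.38
eef_pos: [0.6409, -0.2, 0.01]
tcp_rot: [0.724, 0.69, 0.0, 0.001]
contact_force: [1.7, -1.6, -0.4]
opening: 0.529
finger_force: 41.9
time: 23.38
eef_pos: [0.6399, -0.1994, 0.0684]
tcp_rot: [0.724, 0.69, -0.0, -0.001]
contact_force: [0.2, -0.1, -3.0]
opening: 0.531
finger_force: 41.7
[-3.66 -3.26 -3.54 -3.25 -3.5  -4.03 -3.33 -3.08] -3.4554365311786794
(array([ 0.6404273 , -0.19969207,  0.06939253]), np.float64(-2.8150567536434923))
```

```bash
python3 -m handwheel '[[[0.035,0,0,-0.005,0],[0.035,0,0,-0.012,0],[0.035,0,0,-0.018,0],[0.035,0,0,-0.02,0],[0.035,0,0,-0.02,0],[0.035,0,0,-0.02,0],[0.035,0,0,-0.015,0],[0.035,0,0,-0.008,0],[0.035,0,0,-0.004,0],[0.035,0,0,0,0],[0.035,0,0,0,0],[0.035,0,0,0,0]]]'
python3 -m handwheel '[[[0.035,0,0,0,0],[0.035,0,0,0,0],[0.035,0,0,0,0],[0.035,0,0,0,0],[0.035,0,0,0,0],[0.035,0,0,0,0],[0.035,0,0,0,0],[0.035,0,0,0,0]]]'
python3 - <<'E'
from h import *
im=viewer.read_camera("scene"); u,v=map(int,proj("scene",[.645,-.1,.1]))
cv2.imwrite("pics/c9.png",cv2.resize(im[v-75:v+75,u-100:u+100],None,fx=4,fy=4,interpolation=cv2.INTER_CUBIC))
E
```

```text
time: 24.78
eef_pos: [0.6396, -0.1993, 0.1895]
tcp_rot: [0.724, 0.69, -0.001, -0.002]
contact_force: [0.2, -0.4, -3.3]
opening: 0.529
finger_force: 41.7
time: 25.45
eef_pos: [0.6405, -0.1997, 0.1915]
tcp_rot: [0.724, 0.69, 0.0, 0.0]
contact_force: [-0.7, 0.6, -4.3]
opening: 0.531
finger_force: 41.7
```

View pics/c9.png

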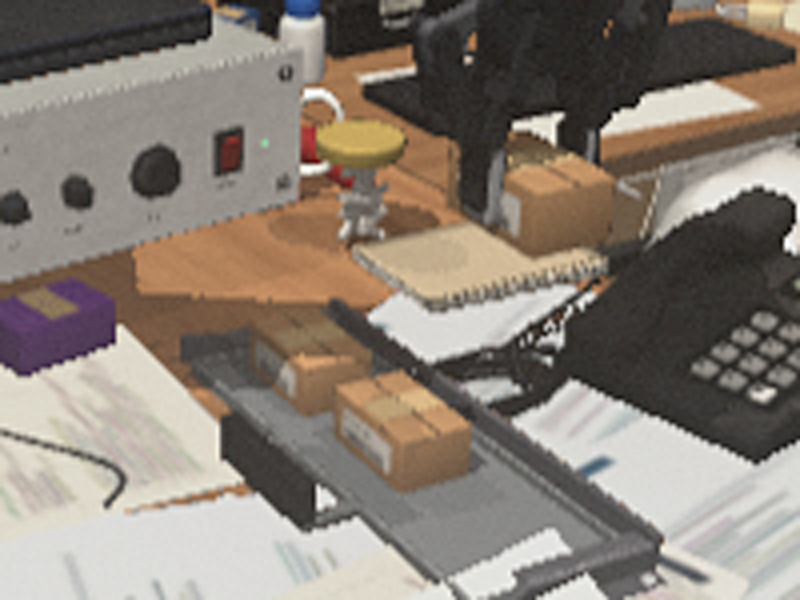

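```bash
python3 -c "
from plant import sign_off
print(sign_off())"
```

```text
the job is handed in; nothing more can be done
None
```

The job is handed in, no verdict came back: the tray is home against the stop, the right carton was heaviest (about 3.5 N against 2.0 left and 1.7 middle) and is held level about 18 cm above the desk, with the other two back in their places.

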